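# Change the groove of a four-way bending die

## Robot

A 7-joint arm with a two-finger parallel gripper is mounted at the origin on the work surface. World frame = base frame: x ahead of the robot, y to its left, z up, the work surface at z = 0. Lengths are in m, angles in rad, forces in N, time in s.
With the tool pointing down it reaches from about 0.4 to 0.875 m from the base axis. Payload 19.3 kg.
Tool frame: the origin (TCP) lies on the centre line of the jaws, within the pads' length; the fingertips stand 19 mm ahead of it and the grasp point (between the pads) is the TCP (bot.nose_length is the distance from the TCP to the fingertips, in m); y points along the fingers, z is the direction in which the jaws open and shut, and the axes are right-handed (so a half turn about y gives the same grasp; the last joint's range is limited). The gripper opens to 85 mm and grips with 20 to 120 N. Pads are 22 mm wide; open, the fingers measure 114 mm over their backs; the gripper's body (76 mm by 85 mm) begins 54 mm behind the grasp point. The pads swing forward as they close: fully open they stand 13 mm farther back than shut.
Start: joints at [-1.342, 0.521, -0.036, 1.599, 0.021, 1.021, -0.113], TCP at [0.184, 0.597, 0.25] pointing down, gripper open.
Joint ranges: [-2.91, 2.91], [-0.3, 2.13], [-1.5, 1.42], [0.17, 2.43], [-1.26, 4.41], [0.16, 1.93], [-2.52, 2.52]. Speed limits (rad/s): [1.89, 1.89, 2.39, 2.39, 3.01, 3.01, 3.01].

## Interface

Orientations are given as [roll, pitch, yaw] about the fixed x, y, z axes, in that order (R = Rz(yaw) Ry(pitch) Rx(roll)).
In Python, from workcell import observe, cams, workorder, bot gives the robot as it stands. The module is installed in compiled form; this text tells all that it offers.
- The arm moves only by the tool apply_moves, never from a script. Its arguments are lists of equal length, an entry for each row: "jaw": the opening, from -1 (shut) to 1 (fully open), so that 0 is half open; "translation": the shift along the world's x, y, z in m, a list of three; "angular": the turn, a rotation vector about the world's x, y, z in degrees, a list of three. In form: {"jaw": [jaw, ...], "translation": [[x, y, z], ...], "angular": [[ax, ay, az], ...]}. A call has 1 to 5 rows; each row is the pose to reach, as a shift and turn from the pose commanded when the call began; what a row does not reach only later rows make up. A row lasts 1/10 s, in which the tool goes at most 50 mm and 8.59 degrees, less where a joint would pass 70% of its speed; a pose out of reach is approached as far as the arm can. A call with a gripper value outside its range is refused whole. The fingers move at their own pace and stop on an object; "newtons" is the grip in N (left out, the last holds). Time passes only in rows, so rows that repeat a pose let the fingers close. It gives the time, the measured TCP pose, the force and the opening at its end, in the units of the state.
- observe(): the state, without advancing time (a new reading comes with each control period).
- cams.grab_frame(name): name is "scene" or "side" or "wrist"; returns a dict with "pixels" (480x640x3 uint8, red, green, blue), "mtx" (3x3 intrinsics, pixels), "distortion" ([k1, k2, p1, p2, k3] as OpenCV has them; the pictures are not rectified), "R" (3x3) and "t" (3): a world point X has camera coordinates R X + t. Camera axes: x right, y down, z forward; pixel columns grow to the right and rows downward; lengths in m; the calibration is good to about 2 mm. A picture is of the moment at which its call begins. There is no depth.
- workorder.job_done(): hands the job in, once; it reports no verdict.
The state is a dict: "clock": time; "qpos": joint angles; "qd": joint speeds; "joint_efforts": joint torques, N m; "position": TCP position; "tool_rot": TCP orientation; "force": force on the tool from outside, world axes, zero at the start; "moment": the same for the moment, N m; "grip_width": finger opening in m.
Only numpy, scipy, OpenCV 4.12 (cv2) and the standard library are available. Lean on these libraries where they do the work, as an engineer would, in place of code of your own. Each camera call takes 0.05 s, during which the arm holds its last target. There are 200 camera calls.

## Task

The next brackets are thick, so the bending die needs its widest groove on top; that groove is now underneath. Lift the die straight up out of the holder's two end brackets, keeping it level so that both ends come free together, roll it over on the rubber mat until its widest groove faces up and let go of it there, then take it again and lower it, level, back into both brackets until it sits fully home. Set it down rather than drop it, and leave the other things on the bench alone.

Things in the scene. Friction and masses are not known exactly. Their poses are not given: they have to be found in the camera images.
- die: Four-way bending die: plain square steel bar, 200 mm long, 26 x 26 mm in section, 0.7 to 1 kg, with a 90 degree V groove along the middle of each long face. Origin at the bar's centre, y axis along its length. Grooves: 8 mm wide in the +z face, 12 mm in +x, 5 mm in -x, 18 mm (widest) in -z. It starts with +z up, widest groove underneath; finish with -z up. End for end makes no difference.
- die_wide (a point): Middle of the die's -z face, on the centre line of the widest (18 mm wide, 9 mm deep) groove, level with the face: 13 mm from the die's centre.
- die_end_a (a point): Centre of the die's end face at its own y = +100 mm.
- die_end_b (a point): Centre of the die's end face at its own y = -100 mm.
- holder: Dark steel die holder, fixed to the bench: base plate 76 x 262 x 12 mm, on it an 18 mm wide support rail whose top is 32 mm above the bench, and at each end a U bracket open at the top. Origin under its middle, on the bench; y along its length, z up. The die lies along y on rail and brackets, underside 32 mm, top 58 mm above the bench; 166 mm of it between the brackets is open on both sides.
- holder_seat (a point): Where the die's centre lies when it sits fully home: the holder's middle, 45 mm above the bench; axes as the holder's.
- slot_a (a point): Middle of the mouth of the U bracket at the holder's +y end, 98.5 mm from its middle, 50 mm above the bench (cheek tops). Slot 30 mm wide (2 mm play each side of the die), 18 mm deep, cheeks 12 mm thick, bracket 31 mm long; upper inner edges bevelled 5 mm wide, 6 mm deep. Its outer end is closed by a stop as high as the cheeks, its face 102 mm from the holder's middle (2 mm play at the die's end).
- slot_b (a point): The same for the bracket at the holder's -y end.
- mat: Fixed black rubber bench mat, 220 x 280 mm, its top 4 mm above the bench. It grips steel well (friction 0.8 to 1.2): the die, pushed sideways near its top edge, tips over its far lower edge rather than sliding. Origin under its middle, on the bench; x across (220 mm), y along (280 mm).
- spray_can: Bystander: spray can, 52 mm across, 185 mm tall, standing; origin under its middle.
- spanner: Bystander: steel spanner, 190 mm long, lying flat; origin under its middle.
- bracket: Bystander: finished bent steel angle, 50 x 60 x 49 mm, 4 mm thick; origin under the middle of its flat leg.
- blank: Bystander: flat steel blank waiting to be bent, 60 x 115 x 5 mm; origin under its middle.
There are look-alikes about, which are no part of the job. Several things have the shape of the die; the one meant has the colours described above.

How it is judged:
On the way, in this order (a step that is already met when the one before it is completed fails the run):
1. the die is lifted level, both ends clear above the brackets (z of each of die_end_a, die_end_b in the frame of holder_seat above 0.022 m and angle between die's own y axis and vertical between 1.4208 and 1.7208 rad), for 0.2 s.
2. the die lies on the mat, let go and at rest, with its widest groove up (angle between die's own z axis and vertical above 3.0416 rad and height (world z) of die below 0.021 m and x of die in the frame of mat between -0.12 and 0.12 m and y of die in the frame of mat between -0.15 and 0.15 m and contact force between the fingers and die below 0.1 N and linear speed of die below 0.02 m/s), for 0.2 s.
At the end, for the whole second after the job is handed in: The die lies fully home in both brackets of the holder: its centre within 2.5 mm of the seated height and within 4 mm across and 5 mm along of the holder's middle, in line with the holder within 0.04 rad, its widest groove (-z face) up within 0.1 rad, let go and at rest (angle between die's own z axis and vertical above 3.0416 rad and x of die in the frame of holder_seat between -0.004 and 0.004 m and y of die in the frame of holder_seat between -0.005 and 0.005 m and z of die in the frame of holder_seat between -0.0025 and 0.0025 m and angle between the y axis of die and the y axis of holder, either way round below 0.04 rad and contact force between the fingers and die below 0.1 N and linear speed of die below 0.02 m/s); the robot touches nothing.
It fails at once if the die is tipped end to end by more than 0.15 rad while it is still in or entering the brackets ((angle between die's own y axis and vertical below 1.4208 rad or angle between die's own y axis and vertical above 1.7208 rad) and horizontal distance between die and holder_seat below 0.06 m and z of die in the frame of holder_seat below 0.035 m).
It fails at once if the die is dropped (faster than 0.6 m/s less than 100 mm above the bench) (linear speed of die above 0.6 m/s and height (world z) of die below 0.1 m).
It fails at once if a bystander (spray can, spanner, bent bracket, blank) is pushed more than 30 mm or knocked over (distance of any of spray_can, spanner, bracket, blank from where it was at the start of the episode above 0.03 m or angle between any of spray_can, bracket's own z axis and vertical above 0.5 rad).
It also fails if it takes over 70 s, if anything falls off the work surface, if the arm or the gripper's body presses on something with over 40 N, if the wrist force passes 120 N, or if a joint passes its speed limit or range.

## Working session

There is one attempt and no reset: what is moved stays moved. The work goes in short steps, Python scripts to look and compute and a tool call to move; the robot and the scene stay as the last step left them, time stands still between calls to the robot, and variables do not carry over. Pictures are saved under pics/ and viewed, about 8 in all and at most 12, crops included, and the job is handed in when it is done.

Besides the shell and the picture viewer there is one more tool, called after "Emit:" as name(argument=value, ...), one argument or row to a line, values as JSON. apply_moves: Moves the arm, as the interface text tells. Its arguments: {"type":"object","properties":{"jaw":{"type":"array"},"translation":{"type":"array"},"angular":{"type":"array"},"newtons":{"type":"number"}},"required":["jaw","translation","angular"]}

```bash
mkdir -p pics; cat > h.py <<'E'
import numpy as np, cv2, json
from workcell import observe, cams, workorder, bot
def grab(n,f=None):
    d=cams.grab_frame(n)
    if f: cv2.imwrite('pics/'+f+'.png',d['pixels'][:,:,::-1]); np.savez('pics/'+f+'.npz',**{k:np.array(v) for k,v in d.items()})
    return d
def load(f): return dict(np.load('pics/'+f+'.npz'))
def ray(d,uv):
    p=cv2.undistortPoints(np.array(uv,float).reshape(-1,1,2),np.array(d['mtx']),np.array(d['distortion'])).reshape(-1,2)
    R=np.array(d['R']);t=np.array(d['t']);v=np.c_[p,np.ones(len(p))]@R
    return -R.T@t, v/np.linalg.norm(v,axis=1)[:,None]
def onz(d,uv,z):
    c,v=ray(d,uv); return c+v*((z-c[2])/v[:,2])[:,None]
def tri(d1,uv1,d2,uv2):
    c1,v1=ray(d1,uv1);c2,v2=ray(d2,uv2);o=[]
    for a,b in zip(v1,v2):
        s=np.linalg.lstsq(np.c_[a,-b],c2-c1,rcond=None)[0];p,q=c1+a*s[0],c2+b*s[1];o.append(np.r_[(p+q)/2,np.linalg.norm(p-q)])
    return np.array(o)
def proj(d,X):
    return cv2.projectPoints(np.array(X,float).reshape(-1,1,3),cv2.Rodrigues(np.array(d['R'],float))[0],np.array(d['t'],float),np.array(d['mtx'],float),np.array(d['distortion'],float))[0].reshape(-1,2)
E
python3 - <<'E'
from h import *
a=grab('scene','s0')['pixels'];b=grab('side','d0')['pixels']
print(observe(), bot.nose_length)
for n in 'sd':
    d=load(n+'0'); print(-d['R'].T@d['t'], d['R'][2])
E
```

```text
{'clock': 0.1, 'qpos': array([-1.34219451,  0.52198042, -0.03633919,  1.5999528 ,  0.02120396,
        1.02110143, -0.11281174]), 'qd': array([ 0.00065934, -0.0022255 ,  0.00175088, -0.00090364, -0.00136735,
       -0.00180167,  0.00083835]), 'joint_efforts': array([ 3.53661198e-03, -9.28483272e+01,  1.98440664e+00, -3.70528042e+01,
        1.82179094e-02,  5.32631966e-03,  6.77149660e-05]), 'position': array([0.18392586, 0.5970227 , 0.24976629]), 'tool_rot': array([-1.57185078e+00, -7.17074239e-05, -2.98812201e-01]), 'force': array([-0.24296767,  0.14109062, -0.38260222]), 'moment': array([ 0.0017907,  0.0399457, -0.0044602]), 'grip_width': 0.08519032258212172} 0.019
[ 1.42645614 -0.05062301  0.83755612] [-0.75709951 -0.01620662 -0.65309852]
[0.28209189 0.60483589 0.73329287] [ 0.27049811 -0.70378848 -0.65689615]
```

View pics/s0.png

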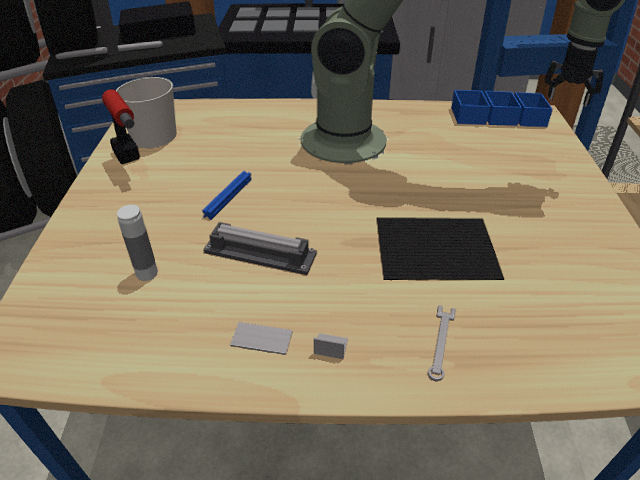

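View pics/d0.png

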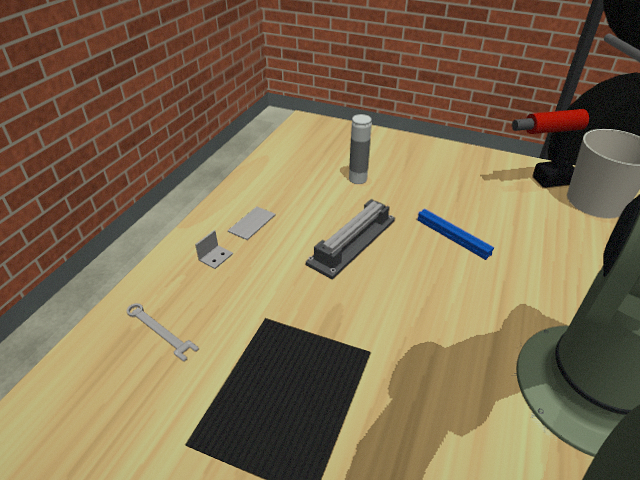

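The scene view shows the steel die in the dark holder at (260,240), with the look-alike blue bar at (228,195). In the side view they are at (350,232) and (455,233). The steel one in the holder is the die. The mat is at scene (440,248). I'll check that choice in one close crop.

```bash
python3 - <<'E'
from h import *
s=load('s0')['pixels'][215:280,195:330];d=load('d0')['pixels'][190:290,295:405]
a=cv2.resize(s,None,fx=5.9,fy=5.9,interpolation=2)[:300] if 0 else cv2.resize(s,(780,300),interpolation=2)
s5=cv2.resize(s,None,fx=5,fy=5,interpolation=2);d4=cv2.resize(d,None,fx=2.7,fy=2.7,interpolation=2)
o=np.zeros((600,700,3),np.uint8);o[:325,:675]=s5;o[327:327+270,:297]=d4
b=load('d0')['pixels'][200:265,410:500];bb=cv2.resize(b,None,fx=4,fy=4);o[327:327+260,310:670]=bb
cv2.imwrite('pics/c0.png',o[:,:,::-1])
# mat corners
for n in 'sd':
    D=load(n+'0');g=D['pixels'].max(2)<45
    g=cv2.morphologyEx(g.astype(np.uint8),cv2.MORPH_CLOSE,np.ones((5,5)))
    k,l,st,c=cv2.connectedComponentsWithStats(g)
    i=l[248,440] if n=='s' else l[400,280]
    q=cv2.findContours((l==i).astype(np.uint8),0,2)[0][0]
    ap=cv2.approxPolyDP(q,8,True).reshape(-1,2);print(n,ap.tolist());print(onz(D,ap,.004).round(4).tolist())
E
```

```text
s [[377, 218], [384, 279], [503, 279], [481, 219]]
[[0.3992, 0.0822, 0.004], [0.6172, 0.0833, 0.004], [0.6145, 0.3587, 0.004], [0.3973, 0.3549, 0.004]]
d [[265, 319], [186, 445], [262, 479], [320, 479], [369, 352]]
[[0.6129, 0.0853, 0.004], [0.6097, 0.3619, 0.004], [0.4744, 0.3628, 0.004], [0.3939, 0.3298, 0.004], [0.3976, 0.082, 0.004]]
```

View pics/c0.png

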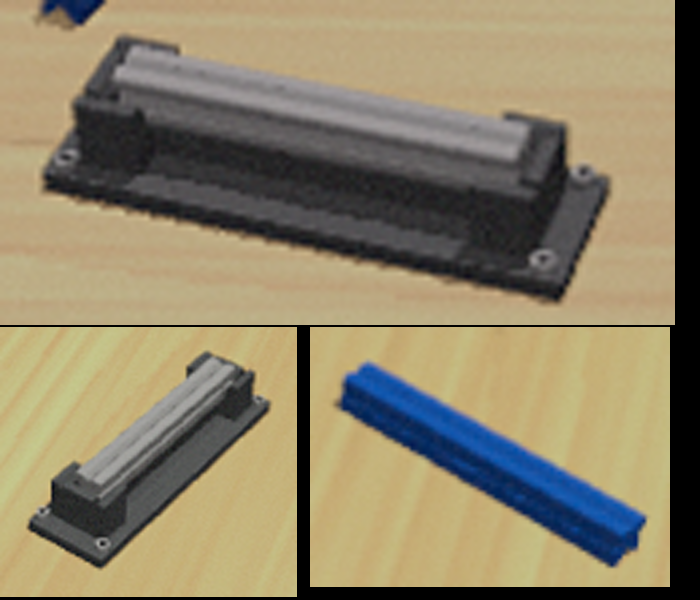

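The crop shows bright steel in dark brackets, with a narrow groove on top. The blue bar lies apart as the look-alike, so the steel bar is confirmed. Next I'll triangulate its top-face end middles.

```bash
python3 - <<'E'
from h import *
s,d=load('s0'),load('d0')
us=[[219.4,227],[300.4,243.4]];ud=[[378.3,203.7],[328.7,246.7]]
t=tri(s,us,d,ud);print(t.round(4).tolist())
a=t[1,:3]-t[0,:3];print(t[:,:3].mean(0),np.linalg.norm(a),np.degrees(np.arctan2(a[1],a[0])))
print(onz(s,us,.058),onz(d,ud,.058))
o=observe();from scipy.spatial.transform import Rotation as R
print(R.from_euler('xyz',o['tool_rot']).as_matrix().round(3))
E
```

```text
[[0.5029, -0.3022, 0.055, 0.0], [0.5559, -0.108, 0.0552, 0.0029]]
[ 0.5294116  -0.20511793  0.05511367] 0.20136206517372887 74.7234221330758
[[ 0.50642467 -0.30127794  0.058     ]
 [ 0.56057345 -0.10671845  0.058     ]] [[ 0.50190751 -0.2982232   0.058     ]
 [ 0.55448623 -0.10694367  0.058     ]]
[[ 0.956 -0.     0.294]
 [-0.294 -0.001  0.956]
 [ 0.    -1.    -0.001]]
```

Emit:
apply_moves(
  jaw=[1, 1, 1, 1, 1],
  translation=[
    [0.04, -0.03, 0],
    [0.08, -0.06, 0],
    [0.12, -0.09, 0],
    [0.16, -0.12, 0],
    [0.2, -0.16, 0],
  ],
  angular=[
    [0, 0, -8],
    [0, 0, -16],
    [0, 0, -24],
    [0, 0, -32],
    [0, 0, -40],
  ],
)

```text
clock: 0.6
position: [0.3809, 0.4406, 0.2501]
tool_rot: [-1.571, -0.0, -1.003]
force: [0.6, 1.5, 0.0]
grip_width: 0.0854
```

```bash
python3 -c "
from h import *
o=observe();print(o['qpos'].round(3),o['position'],o['tool_rot'],o['clock'])"
```

```text
[-1.082  0.459  0.171  1.724 -0.092  0.967 -0.308] [0.38088533 0.4406413  0.25012644] [-1.57072147e+00 -5.52672611e-05 -1.00266123e+00] 0.6
```

Emit:
apply_moves(
  jaw=[1, 1, 1, 1, 1],
  translation=[
    [0.02, -0.045, 0],
    [0.04, -0.09, 0],
    [0.06, -0.135, 0],
    [0.08, -0.18, 0],
    [0.1, -0.225, 0],
  ],
  angular=[
    [0, 0, -5],
    [0, 0, -10],
    [0, 0, -15],
    [0, 0, -20],
    [0, 0, -25],
  ],
)

```text
clock: 1.1
position: [0.4797, 0.215, 0.2503]
tool_rot: [-1.571, 0.0, -1.437]
force: [1.4, -0.7, 0.1]
grip_width: 0.0853
```

Emit:
apply_moves(
  jaw=[1, 1, 1, 1, 1],
  translation=[
    [0.02, -0.045, 0],
    [0.03, -0.09, 0],
    [0.04, -0.135, 0],
    [0.045, -0.18, 0],
    [0.046, -0.225, 0],
  ],
  angular=[
    [0, 0, -5],
    [0, 0, -10],
    [0, 0, -15],
    [0, 0, -20],
    [0, 0, -23.2],
  ],
)

```text
clock: 1.6
position: [0.5254, -0.0099, 0.2501]
tool_rot: [-1.571, -0.0, -1.842]
force: [1.0, -0.2, -0.2]
grip_width: 0.0855
```

Emit:
apply_moves(
  jaw=[1, 1, 1, 1, 1],
  translation=[
    [0, -0.045, 0],
    [0, -0.09, 0],
    [0, -0.135, 0],
    [0, -0.18, 0],
    [0, -0.191, 0],
  ],
  angular=[
    [0, 0, 0],
    [0, 0, 0],
    [0, 0, 0],
    [0, 0, 0],
    [0, 0, 0],
  ],
)

```text
clock: 2.1
position: [0.5242, -0.2041, 0.2503]
tool_rot: [-1.571, -0.002, -1.844]
force: [-0.4, 0.3, -0.3]
grip_width: 0.0855
```

```bash
python3 -c "
from h import *
o=observe();print(o['qpos'].round(3),o['position'],o['tool_rot'],o['clock'])
d=grab('wrist','w1');print(-d['R'].T@d['t'],d['R'])"
```

```text
[-0.092  0.465  0.498  1.787 -0.263  0.955  0.242] [ 0.5241663  -0.2041396   0.25033107] [-1.57060831 -0.00191297 -1.84355812] 2.1
[ 0.54290469 -0.13628857  0.37409909] [[ 9.63011439e-01 -2.69460513e-01  3.15234977e-05]
 [-2.58907011e-01 -9.25262372e-01  2.77230416e-01]
 [-7.46734827e-02 -2.66984223e-01 -9.60803463e-01]]
```

View pics/w1.png

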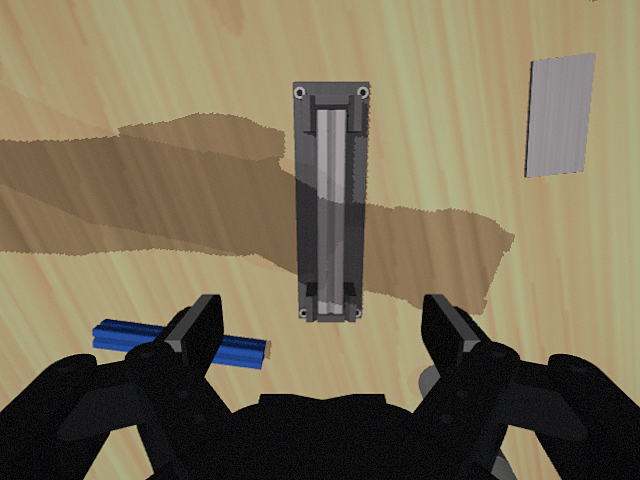

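The wrist view shows the die from (331,109) at its +y end to (331,315) at its -y end. The holder is dark, its base spanning roughly columns 293–370.

```bash
python3 - <<'E'
from h import *
w=load('w1');g=cv2.cvtColor(w['pixels'],6)
hsv=cv2.cvtColor(w['pixels'],cv2.COLOR_RGB2HSV)
for r in (115,140,165,190,280,300,310): print(r,g[r,305:360].tolist())
for c in (322,331,340): print(c,g[100:116,c].tolist(),g[306:326,c].tolist())
E
```

```text
115 [88, 85, 91, 91, 87, 70, 46, 55, 50, 55, 39, 74, 121, 155, 164, 161, 161, 163, 162, 162, 168, 156, 120, 110, 113, 109, 119, 127, 129, 126, 131, 148, 162, 159, 159, 158, 158, 158, 158, 148, 117, 69, 24, 27, 54, 62, 66, 53, 59, 76, 91, 86, 87, 80, 84]
140 [85, 86, 84, 89, 87, 86, 84, 87, 88, 80, 77, 87, 110, 146, 161, 161, 162, 159, 159, 161, 164, 151, 126, 108, 113, 115, 120, 126, 125, 125, 137, 154, 158, 160, 158, 156, 156, 155, 159, 127, 68, 58, 50, 55, 52, 53, 56, 57, 51, 77, 87, 85, 82, 86, 85]
165 [78, 73, 76, 80, 81, 82, 82, 83, 84, 79, 73, 82, 113, 148, 163, 159, 160, 158, 159, 162, 163, 153, 125, 110, 113, 113, 119, 126, 122, 125, 141, 156, 159, 159, 158, 155, 157, 156, 157, 128, 70, 45, 53, 51, 56, 52, 52, 49, 74, 88, 84, 82, 83, 82, 82]
190 [50, 45, 49, 51, 48, 47, 47, 44, 47, 45, 48, 42, 101, 135, 148, 145, 146, 146, 146, 148, 153, 140, 115, 103, 104, 106, 118, 121, 119, 116, 140, 150, 146, 148, 142, 145, 146, 146, 127, 96, 54, 53, 49, 54, 57, 55, 56, 54, 78, 85, 80, 85, 83, 83, 83]
280 [53, 58, 57, 55, 59, 54, 51, 50, 52, 46, 48, 47, 54, 81, 95, 90, 93, 91, 96, 94, 97,
[... 434 characters left out ...]
 64, 121, 147, 145, 148, 148, 149, 148, 151, 132, 109, 110, 110, 120, 126, 125, 125, 143, 155, 150, 147, 147, 148, 149, 138, 103, 62, 50, 65, 69, 59, 61, 68, 78, 78, 77, 80, 81, 76, 76, 92, 100, 94]
322 [89, 89, 91, 93, 73, 45, 48, 50, 37, 66, 172, 167, 160, 165, 162, 163] [147, 148, 149, 147, 148, 144, 150, 128, 73, 60, 76, 76, 79, 76, 78, 74, 121, 146, 151, 149]
331 [86, 86, 88, 93, 73, 42, 44, 49, 47, 22, 127, 123, 122, 120, 119, 119] [126, 125, 126, 124, 126, 132, 95, 50, 51, 62, 76, 78, 79, 82, 78, 75, 119, 147, 146, 147]
340 [92, 89, 85, 94, 58, 43, 47, 52, 38, 72, 165, 161, 159, 160, 158, 158] [151, 148, 148, 150, 149, 150, 151, 130, 69, 53, 79, 81, 80, 76, 76, 73, 130, 156, 156, 156]
```

```bash
python3 - <<'E'
from h import *
w,s,d=load('w1'),load('s0'),load('d0')
e=[[330,313.2],[331.2,109.6]]
for n,o in (('s',(s,[[219.4,227],[300.4,243.4]])),('d',(d,[[378.3,203.7],[328.7,246.7]]))): print(n,tri(w,e,*o).round(4).tolist())
for z in (.055,.058):
    p=onz(w,e,z);a=p[1]-p[0];print(p.mean(0).round(4),np.linalg.norm(a),np.degrees(np.arctan2(a[1],a[0])))
E
```

```text
s [[0.5051, -0.3026, 0.0576, 0.0022], [0.5583, -0.1089, 0.0556, 0.0041]]
d [[0.5041, -0.3071, 0.0514, 0.0], [0.5575, -0.1112, 0.0537, 0.0025]]
[ 0.5316 -0.208   0.055 ] 0.2016585549313012 74.44852429901239
[ 0.5317 -0.2073  0.058 ] 0.19976266842763676 74.44852429901238
```

Emit:
apply_moves(
  jaw=[1, 1, 1, 1, 1],
  translation=[
    [0.002, -0.003, -0.04],
    [0.002, -0.003, -0.08],
    [0.002, -0.003, -0.12],
    [0.002, -0.003, -0.14],
    [0.002, -0.003, -0.14],
  ],
  angular=[
    [0, 0, 0],
    [0, 0, 0],
    [0, 0, 0],
    [0, 0, 0],
    [0, 0, 0],
  ],
)

```text
clock: 2.65
position: [0.526, -0.2007, 0.1077]
tool_rot: [-1.576, 0.0, -1.837]
force: [-0.3, 1.1, 0.9]
grip_width: 0.0852
```

```bash
python3 -c "
from h import *
d=grab('wrist','w2');o=observe();print(o['position'],o['tool_rot'],o['force'])
print(proj(d,[[.5317,-.2073,.058]]+[[.5317+.1*s*.268,-.2073+.1*s*.9634,.058] for s in (-1,1)]))
"
```

```text
[ 0.52691694 -0.20129329  0.10960973] [-1.57312049e+00  4.54693049e-05 -1.83768315e+00] [ 0.41673599 -0.07901578  0.33979698]
[[335.66597387 283.23729715]
 [333.22606718 427.79630203]
 [339.01543011  89.37721666]]
```

View pics/w2.png

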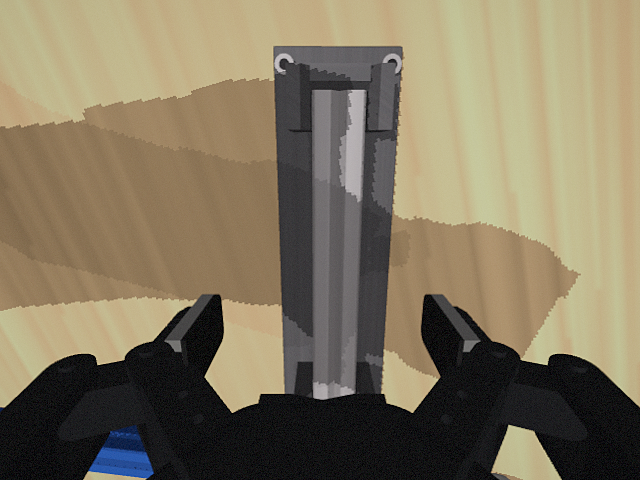

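The die's +y end appears at (339,89), exactly where predicted. Next I'll correct by (5, -6) mm, descend and grip.

Emit:
apply_moves(
  jaw=[1, 1, 1, 1, 1],
  translation=[
    [0.005, -0.006, 0],
    [0.005, -0.006, -0.02],
    [0.005, -0.006, -0.04],
    [0.005, -0.006, -0.057],
    [0.005, -0.006, -0.057],
  ],
  angular=[
    [0, 0, -0.2],
    [0, 0, -0.2],
    [0, 0, -0.2],
    [0, 0, -0.2],
    [0, 0, -0.2],
  ],
)

```text
clock: 3.2
position: [0.5326, -0.2081, 0.0531]
tool_rot: [-1.571, 0.0, -1.842]
force: [0.5, -0.5, -0.2]
grip_width: 0.085
```

Emit:
apply_moves(
  jaw=[-0.3, -0.3, -0.3, -0.3, -0.3],
  translation=[
    [0, 0, 0],
    [0, 0, 0],
    [0, 0, 0],
    [0, 0, 0],
    [0, 0, 0],
  ],
  angular=[
    [0, 0, 0],
    [0, 0, 0],
    [0, 0, 0],
    [0, 0, 0],
    [0, 0, 0],
  ],
  newtons=25,
)

```text
clock: 3.7
position: [0.5326, -0.2081, 0.0537]
tool_rot: [-1.57, 0.0, -1.842]
force: [0.0, 0.4, 0.3]
grip_width: 0.0299
```

Emit:
apply_moves(
  jaw=[-1, -1, -1, -1, -1],
  translation=[
    [0, 0, 0],
    [0, 0, 0],
    [0, 0, 0],
    [0, 0, 0],
    [0, 0, 0],
  ],
  angular=[
    [0, 0, 0],
    [0, 0, 0],
    [0, 0, 0],
    [0, 0, 0],
    [0, 0, 0],
  ],
  newtons=25,
)

```text
clock: 4.2
position: [0.5324, -0.208, 0.0536]
tool_rot: [-1.571, 0.0, -1.842]
force: [-2.3, 1.8, 7.3]
grip_width: 0.0254
```

Emit:
apply_moves(
  jaw=[-1, -1, -1, -1, -1],
  translation=[
    [0, 0, 0],
    [0, 0, 0.002],
    [0, 0, 0.006],
    [0, 0, 0.012],
    [0, 0, 0.02],
  ],
  angular=[
    [0, 0, 0],
    [0, 0, 0],
    [0, 0, 0],
    [0, 0, 0],
    [0, 0, 0],
  ],
  newtons=90,
)

```text
clock: 4.7
position: [0.5321, -0.208, 0.0735]
tool_rot: [-1.572, -0.0, -1.842]
force: [-0.6, -0.9, -8.1]
grip_width: 0.0239
```

Emit:
apply_moves(
  jaw=[-1, -1, -1, -1, -1],
  translation=[
    [0, 0, 0.015],
    [0, 0, 0.03],
    [0, 0, 0.05],
    [0, 0, 0.05],
    [0, 0, 0.05],
  ],
  angular=[
    [0, 0, 0],
    [0, 0, 0],
    [0, 0, 0],
    [0, 0, 0],
    [0, 0, 0],
  ],
)

```text
clock: 5.2
position: [0.5326, -0.2079, 0.1237]
tool_rot: [-1.57, 0.0, -1.841]
force: [0.8, 0.4, -9.3]
grip_width: 0.024
```

```bash
python3 -c "
from h import *
d=grab('wrist','w3');o=observe();print(o['position'],o['tool_rot'],o['force'],o['moment'])
s=grab('side','d3')['pixels'][120:280,280:440];o=np.zeros((480,1060,3),np.uint8)
o[:,:580]=d['pixels'][:,30:610];o[:,580:]=cv2.resize(s,(480,480));cv2.imwrite('pics/c3.png',cv2.resize(o,(795,360))[:,:,::-1])
"
```

```text
[ 0.53223486 -0.20777166  0.12308365] [-1.57094510e+00  2.28675543e-04 -1.84138814e+00] [ 0.32316854 -0.58753307 -9.72246905] [ 0.03303725  0.01347448 -0.02925045]
```

View pics/c3.png

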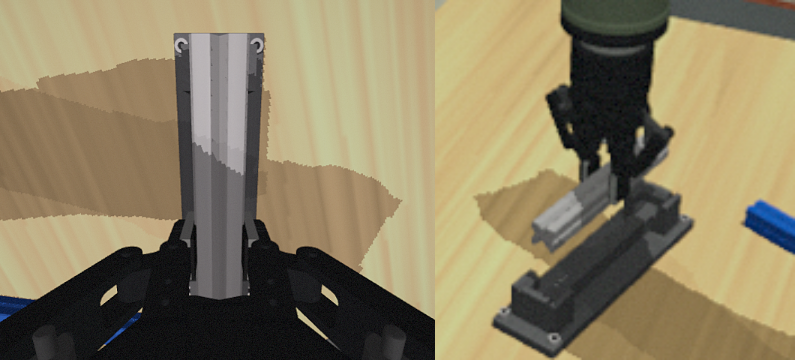

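The die is lifted level and both ends are clear. In the wrist half it spans crop columns 190–248 with its +y end at row 33, and the side half shows it above the empty holder. Next, carry it to the mat.

Emit:
apply_moves(
  jaw=[-1, -1, -1, -1, -1],
  translation=[
    [-0.002, 0.02, 0.01],
    [-0.006, 0.06, 0.01],
    [-0.012, 0.1, 0.01],
    [-0.018, 0.14, 0.01],
    [-0.024, 0.18, 0.01],
  ],
  angular=[
    [0, 0, 0],
    [0, 0, 0],
    [0, 0, 0],
    [0, 0, 0],
    [0, 0, 0],
  ],
)

```text
clock: 5.8
position: [0.5076, -0.0267, 0.1326]
tool_rot: [-1.572, -0.0, -1.842]
force: [0.9, 0.7, -7.4]
grip_width: 0.0242
```

Emit:
apply_moves(
  jaw=[-1, -1, -1, -1, -1],
  translation=[
    [-0.006, 0.045, 0],
    [-0.012, 0.09, 0],
    [-0.018, 0.135, 0],
    [-0.022, 0.18, 0],
    [-0.028, 0.22, 0],
  ],
  angular=[
    [0, 0, 0],
    [0, 0, 0],
    [0, 0, 0],
    [0, 0, 0],
    [0, 0, 0],
  ],
)

```text
clock: 6.3
position: [0.4797, 0.1942, 0.1327]
tool_rot: [-1.571, -0.001, -1.841]
force: [1.3, 0.7, -7.0]
grip_width: 0.0242
```

Emit:
apply_moves(
  jaw=[-1, -1, -1, -1, -1],
  translation=[
    [0, 0.02, 0],
    [0, 0.036, -0.02],
    [0, 0.036, -0.05],
    [0, 0.036, -0.07],
    [0, 0.036, -0.08],
  ],
  angular=[
    [0, 0, 0],
    [0, 0, 0],
    [0, 0, 0],
    [0, 0, 0],
    [0, 0, 0],
  ],
)

```text
clock: 6.8
position: [0.4794, 0.2274, 0.0511]
tool_rot: [-1.573, -0.002, -1.842]
force: [0.2, 0.2, -8.4]
grip_width: 0.0242
```

Emit:
apply_moves(
  jaw=[-1, -1, -1, -1, -1],
  translation=[
    [0, 0, -0.008],
    [0, 0, -0.016],
    [0, 0, -0.022],
    [0, 0, -0.026],
    [0, 0, -0.027],
  ],
  angular=[
    [0, 0, 0],
    [0, 0, 0],
    [0, 0, 0],
    [0, 0, 0],
    [0, 0, 0],
  ],
)

```text
clock: 7.3
position: [0.4804, 0.2279, 0.0262]
tool_rot: [-1.571, 0.0, -1.842]
force: [0.0, 0.3, -7.6]
grip_width: 0.0241
```

Emit:
apply_moves(
  jaw=[-1, -1],
  translation=[
    [0, 0, -0.001],
    [0, 0, -0.001],
  ],
  angular=[
    [0, 0, 0],
    [0, 0, 0],
  ],
)

```text
clock: 7.5
position: [0.4805, 0.2279, 0.026]
tool_rot: [-1.571, 0.001, -1.842]
force: [-3.3, -1.2, 3.3]
grip_width: 0.024
```

Emit:
apply_moves(
  jaw=[0, 1, 1, 1, 1],
  translation=[
    [0, 0, 0],
    [0, 0, 0],
    [0, 0, 0.004],
    [0, 0, 0.004],
    [0, 0, 0.004],
  ],
  angular=[
    [0, 0, 0],
    [0, 0, 0],
    [0, 0, 0],
    [0, 0, 0],
    [0, 0, 0],
  ],
)

```text
clock: 8.0
position: [0.4805, 0.228, 0.0295]
tool_rot: [-1.57, 0.0, -1.842]
force: [-0.0, -0.1, -0.4]
grip_width: 0.0857
```

```bash
python3 - <<'E'
from h import *
from scipy.spatial.transform import Rotation as R
w=load('w1');c,v=ray(w,[[222,295],[422,295]])
k=.0854/np.linalg.norm(v[0]-v[1]);T=R.from_euler('xyz',[-1.5706,-.0019,-1.8436]).as_matrix()
for a in v: print(((c+a*k)-np.array([.5242,-.2041,.2503]))@T)
d=grab('wrist','w4');s=grab('side','d4');o=observe();print(o['position'],o['force'],o['grip_width'])
p=d['pixels'];q=cv2.resize(s['pixels'][330:470,190:390],None,fx=2,fy=2)
o=np.zeros((480,1040,3),np.uint8);o[:,:640]=p;o[:280,640:]=q;cv2.imwrite('pics/c4.png',cv2.resize(o,(800,369))[:,:,::-1])
E
```

```text
[-0.00805463  0.00709269 -0.04293154]
[-0.00805852  0.00709339  0.04246846]
[0.48037349 0.22799451 0.02933117] [-0.82314416  0.53368155 -0.44756568] 0.08525829598596442
```

View pics/c4.png

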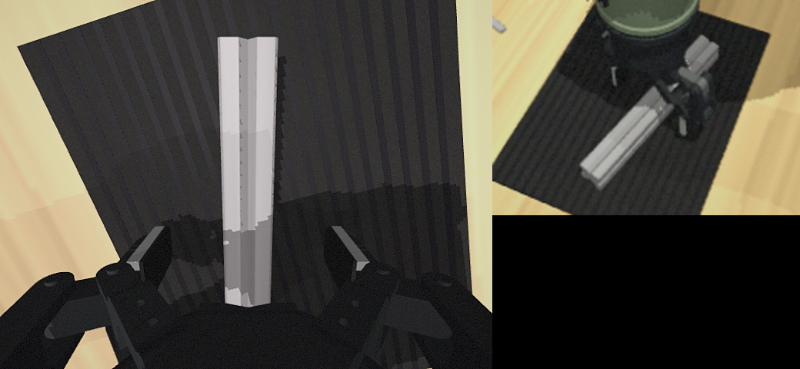

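The die lies on the mat between the open fingers, with the groove side still at crop columns 218–278. The open fingertips stand about 7 mm ahead of the TCP. I'll push it over along +jaw, (0.963, -0.268).

Emit:
apply_moves(
  jaw=[1, 1, 1, 1, 1],
  translation=[
    [0.013, -0.0036, 0.001],
    [0.023, -0.0064, 0.001],
    [0.028, -0.0078, 0.001],
    [0.032, -0.0089, 0.002],
    [0.035, -0.0097, 0.002],
  ],
  angular=[
    [0, 0, 0],
    [0, 0, 0],
    [0, 0, 0],
    [0, 0, 0],
    [0, 0, 0],
  ],
)

```text
clock: 8.6
position: [0.5112, 0.2193, 0.031]
tool_rot: [-1.581, -0.002, -1.84]
force: [-37.9, 8.7, 36.9]
grip_width: 0.0854
```

Emit:
apply_moves(
  jaw=[1, 1, 1, 1, 1],
  translation=[
    [0.003, -0.0008, 0.001],
    [0.006, -0.0017, 0.003],
    [0.009, -0.0025, 0.004],
    [0.009, -0.0025, 0.004],
    [0.009, -0.0025, 0.004],
  ],
  angular=[
    [0, 0, 0],
    [0, 0, 0],
    [0, 0, 0],
    [0, 0, 0],
    [0, 0, 0],
  ],
)

```text
clock: 9.1
position: [0.5198, 0.217, 0.0366]
tool_rot: [-1.581, -0.001, -1.84]
force: [-37.5, 2.8, 67.3]
grip_width: 0.0852
```

```bash
python3 - <<'E'
from h import *
d=grab('wrist','w5');s=grab('side','d5');o=observe();print(o['position'],o['force'],o['grip_width'])
p=d['pixels'];q=cv2.resize(s['pixels'][330:470,190:390],None,fx=2,fy=2)
o=np.zeros((480,1040,3),np.uint8);o[:,:640]=p;o[:280,640:]=q;cv2.imwrite('pics/c5.png',cv2.resize(o,(800,369))[:,:,::-1])
E
```

```text
[0.51990435 0.21698837 0.03666182] [-37.4732137    1.98762123  68.41080649] 0.08559618102033192
```

View pics/c5.png

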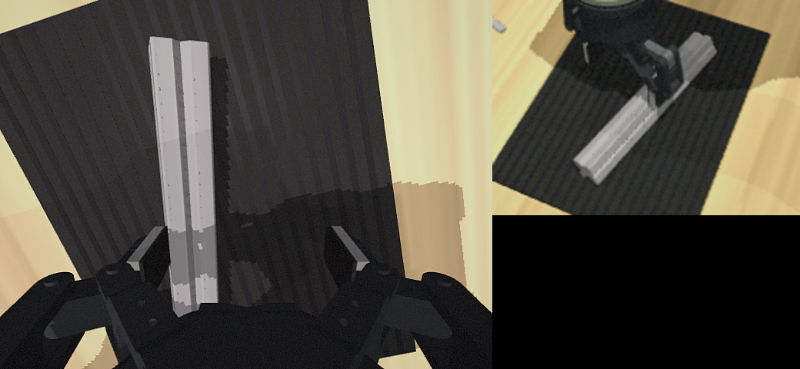

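The die is partly tipped and jammed: the fingertip sticks to its face, with 68 N up on the tool. The contact has to follow an arc about the pivot edge, so the finger needs to rise.

Emit:
apply_moves(
  jaw=[1, 1, 1, 1, 1],
  translation=[
    [-0.001, 0.0003, 0.0015],
    [-0.001, 0.0003, 0.003],
    [-0.001, 0.0003, 0.0045],
    [0, 0, 0.006],
    [0, 0, 0.006],
  ],
  angular=[
    [0, 0, 0],
    [0, 0, 0],
    [0, 0, 0],
    [0, 0, 0],
    [0, 0, 0],
  ],
)

```text
clock: 9.7
position: [0.5248, 0.2155, 0.0414]
tool_rot: [-1.571, 0.0, -1.842]
force: [-0.5, -0.0, 1.8]
grip_width: 0.0856
```

```bash
cat > seg.py <<'E'
from h import *
def die(name,save):
    d=grab(name,save);p=d['pixels'];hsv=cv2.cvtColor(p,cv2.COLOR_RGB2HSV)
    m=((hsv[:,:,1]<40)&(hsv[:,:,2]>85)).astype(np.uint8)
    return d,m
E
python3 - <<'E'
from seg import *
d,m=die('wrist','w6');g=cv2.cvtColor(d['pixels'],6)
for n in ('w5','w6'):
    D=load(n);G=cv2.cvtColor(D['pixels'],6)
    for r in (80,200,260): print(n,r,180,G[r,180:380:4].tolist())
o=observe();print(o['position'],o['force'])
E
```

```text
w5 80 180 [44, 47, 61, 57, 165, 184, 173, 175, 177, 177, 179, 186, 105, 107, 181, 185, 184, 183, 176, 177, 175, 175, 174, 81, 36, 25, 32, 37, 36, 67, 58, 55, 49, 53, 49, 48, 61, 61, 53, 53, 50, 50, 57, 57, 54, 49, 48, 53, 42, 51]
w5 200 180 [45, 52, 53, 41, 48, 54, 30, 134, 171, 166, 167, 168, 167, 173, 102, 103, 182, 173, 177, 167, 170, 167, 167, 163, 95, 29, 29, 31, 28, 34, 50, 52, 53, 50, 51, 50, 49, 47, 52, 47, 45, 47, 53, 54, 51, 50, 54, 54, 53, 48]
w5 260 180 [47, 48, 48, 40, 44, 48, 50, 49, 160, 179, 166, 166, 169, 166, 173, 104, 107, 181, 177, 181, 170, 171, 169, 167, 173, 22, 28, 31, 41, 41, 48, 48, 46, 47, 47, 48, 48, 41, 44, 54, 50, 51, 47, 43, 46, 50, 47, 47, 30, 34]
w6 80 180 [55, 50, 155, 181, 152, 154, 194, 160, 165, 164, 164, 167, 170, 80, 103, 188, 190, 196, 161, 167, 164, 163, 160, 30, 37, 33, 34, 31, 54, 51, 47, 52, 58, 57, 64, 51, 51, 54, 50, 61, 56, 48, 50, 51, 44, 57, 50, 52, 49, 57]
w6 200 180 [55, 45, 52, 44, 39, 150, 174, 150, 155, 181, 151, 158, 157, 153, 162, 78, 104, 188, 183, 189, 155, 159, 157, 154, 53, 33, 27, 36, 39, 55, 52, 46, 47, 49, 44, 55, 55, 48, 52, 46, 49, 49, 49, 53, 53, 52, 53, 51, 56, 58]
w6 260 180 [40, 42, 51, 52, 41, 42, 87, 151, 186, 148, 180, 148, 157, 156, 158, 160, 77, 110, 183, 180, 178, 158, 155, 156, 164, 33, 29, 33, 32, 54, 50, 56, 51, 45, 47, 47, 48, 49, 49, 43, 47, 47, 43, 51, 52, 42, 45, 43, 29, 30]
[0.52463094 0.21556698 0.04123106] [-1.2381125  0.8263128  2.2272561]
```

Emit:
apply_moves(
  jaw=[1, 1, 1, 1, 1],
  translation=[
    [0.002, -0.0005, 0.001],
    [0.004, -0.0011, 0.002],
    [0.006, -0.0016, 0.0025],
    [0.008, -0.0022, 0.003],
    [0.01, -0.0027, 0.003],
  ],
  angular=[
    [0, 0, 0],
    [0, 0, 0],
    [0, 0, 0],
    [0, 0, 0],
    [0, 0, 0],
  ],
)

```text
clock: 10.25
position: [0.5347, 0.213, 0.0444]
tool_rot: [-1.571, 0.0, -1.842]
force: [-0.2, 0.3, -0.2]
grip_width: 0.0856
```

```bash
python3 - <<'E'
from seg import *
d,m=die('wrist','w7');s=grab('side','d7');G=cv2.cvtColor(d['pixels'],6)
for r in (80,200,260): print(r,180,G[r,180:380:4].tolist())
o=observe();print(o['position'],o['force'])
q=cv2.resize(s['pixels'][330:470,190:390],None,fx=2,fy=2)
o=np.zeros((480,1040,3),np.uint8);o[:,:640]=d['pixels'];o[:280,640:]=q;cv2.imwrite('pics/c7.png',cv2.resize(o,(800,369))[:,:,::-1])
E
```

```text
80 180 [51, 54, 63, 50, 50, 48, 187, 200, 200, 205, 207, 204, 202, 150, 148, 161, 210, 208, 213, 208, 211, 212, 152, 64, 122, 64, 37, 36, 58, 50, 54, 46, 50, 62, 58, 56, 56, 47, 51, 53, 56, 60, 50, 51, 53, 53, 57, 60, 50, 52]
200 180 [42, 52, 49, 47, 45, 50, 56, 53, 33, 195, 189, 191, 198, 195, 198, 146, 140, 158, 193, 197, 200, 198, 203, 158, 62, 112, 61, 31, 34, 39, 55, 50, 47, 51, 45, 50, 53, 50, 48, 45, 44, 52, 46, 50, 54, 50, 57, 49, 55, 50]
260 180 [49, 49, 51, 49, 51, 51, 48, 50, 40, 47, 176, 186, 188, 193, 193, 196, 147, 147, 162, 189, 196, 193, 194, 199, 138, 82, 79, 30, 31, 22, 47, 46, 47, 46, 45, 47, 46, 48, 50, 48, 47, 44, 50, 50, 42, 51, 33, 30, 30, 33]
[0.5346796  0.21286769 0.0442976 ] [-0.43782311  0.29407768  0.93979323]
```

```bash
cat > top.py <<'E'
from seg import *
def meas(f,z,lo=60,hi=280,thr=120,x0=150,x1=330):
    D=load(f);G=cv2.GaussianBlur(cv2.cvtColor(D['pixels'],6),(3,3),0)
    L=[];Rr=[]
    for r in range(lo,hi,10):
        c=np.where(G[r,x0:x1]>thr)[0]+x0
        if len(c)>20: L.append((c[0],r));Rr.append((c[-1],r))
    o=[]
    for e in (L,Rr):
        P=onz(D,e,z)[:,:2];vx,vy,x,y=cv2.fitLine(P.astype(np.float32),cv2.DIST_HUBER,0,.001,.001).ravel()
        if vy<0: vx,vy=-vx,-vy
        o.append((np.array([x,y]),np.array([vx,vy])))
    u=o[0][1]+o[1][1];u/=np.linalg.norm(u);n=np.array([u[1],-u[0]])
    wid=(o[1][0]-o[0][0])@n;mid=(o[0][0]+o[1][0])/2
    # end: along mid line profile
    s=np.arange(0,.16,.0005);side=mid+n*.009  # off the groove
    px=proj(D,np.c_[side+np.outer(s,u),np.full(len(s),z)]);val=[G[int(round(b)),int(round(a))] if 0<=b<479.4 and 0<=a<639.4 else -1 for a,b in px]
    i=next(k for k,v in enumerate(val) if v<thr);end=mid+u*s[i]
    print(f,'yaws',[round(np.degrees(np.arctan2(*q[1][::-1])),2) for q in o],'width',round(wid*1e3,1),'end',end.round(4),'centre',(end-u*.1).round(4),'lim',val[i])
    return mid,u,end
E
python3 - <<'E'
from top import *
for f in ('w4','w7'):
    try: meas(f,.030,x0=150 if f=='w7' else 230,x1=330 if f=='w7' else 400,thr=100)
    except Exception as e: print(f,repr(e))
E
```

```text
w4 yaws [np.float32(74.46), np.float32(74.47)] width 25.5 end [0.5071 0.3253] centre [0.4803 0.2289] lim 95
w7 yaws [np.float32(74.45), np.float32(74.28)] width 27.9 end [0.5317 0.3189] centre [0.5048 0.2226] lim 53
```

View pics/c7.png

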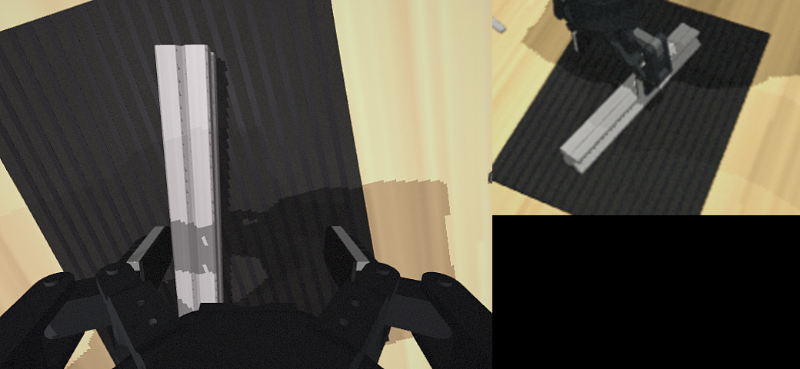

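The die is flat again: 5 mm groove up, yaw unchanged, centre (0.505, 0.223), and the widest groove faces the trailing finger. The second roll will follow the arc from the start.

Emit:
apply_moves(
  jaw=[1, 1, 1, 1, 1],
  translation=[
    [-0.0087, 0.0024, 0],
    [-0.0087, 0.0024, 0],
    [-0.0087, 0.0024, -0.01],
    [-0.0039, 0.0011, -0.01],
    [-0.0024, 0.0007, -0.01],
  ],
  angular=[
    [0, 0, 0],
    [0, 0, 0],
    [0, 0, 0],
    [0, 0, 0],
    [0, 0, 0],
  ],
)

```text
clock: 10.85
position: [0.5325, 0.2134, 0.0339]
tool_rot: [-1.571, -0.0, -1.842]
force: [0.5, -0.4, 0.6]
grip_width: 0.0851
```

Emit:
apply_moves(
  jaw=[1, 1, 1, 1, 1],
  translation=[
    [0.0028, -0.0008, 0.0021],
    [0.005, -0.0014, 0.0041],
    [0.0074, -0.0021, 0.0059],
    [0.0099, -0.0028, 0.0074],
    [0.0126, -0.0035, 0.0087],
  ],
  angular=[
    [0, 0, 0],
    [0, 0, 0],
    [0, 0, 0],
    [0, 0, 0],
    [0, 0, 0],
  ],
)

```text
clock: 11.35
position: [0.5448, 0.2102, 0.0432]
tool_rot: [-1.571, 0.0, -1.842]
force: [-0.1, -0.2, 0.2]
grip_width: 0.0856
```

```bash
python3 - <<'E'
from seg import *
d,m=die('wrist','w8')
for n in ('w7','w8'):
    G=cv2.cvtColor(load(n)['pixels'],6)
    for r in (80,200,260): print(n,r,160,G[r,160:320:4].tolist())
o=observe();print(o['position'],o['force'])
E
```

```text
w7 80 160 [58, 56, 52, 51, 49, 51, 54, 63, 50, 50, 48, 187, 200, 200, 205, 207, 204, 202, 150, 148, 161, 210, 208, 213, 208, 211, 212, 152, 64, 122, 64, 37, 36, 58, 50, 54, 46, 50, 62, 58]
w7 200 160 [54, 56, 50, 53, 50, 42, 52, 49, 47, 45, 50, 56, 53, 33, 195, 189, 191, 198, 195, 198, 146, 140, 158, 193, 197, 200, 198, 203, 158, 62, 112, 61, 31, 34, 39, 55, 50, 47, 51, 45]
w7 260 160 [46, 48, 38, 54, 51, 49, 49, 51, 49, 51, 51, 48, 50, 40, 47, 176, 186, 188, 193, 193, 196, 147, 147, 162, 189, 196, 193, 194, 199, 138, 82, 79, 30, 31, 22, 47, 46, 47, 46, 45]
w8 80 160 [58, 55, 45, 49, 72, 205, 199, 203, 208, 207, 206, 140, 145, 160, 165, 210, 210, 213, 209, 212, 215, 147, 69, 117, 76, 36, 35, 57, 49, 53, 48, 53, 59, 66, 59, 50, 51, 49, 52, 61]
w8 200 160 [54, 59, 51, 52, 46, 46, 54, 43, 190, 190, 192, 194, 198, 193, 139, 135, 165, 198, 194, 201, 196, 200, 206, 135, 81, 84, 32, 27, 25, 29, 56, 45, 56, 49, 49, 54, 50, 48, 44, 51]
w8 260 160 [51, 43, 46, 50, 49, 45, 48, 49, 56, 99, 190, 189, 188, 196, 192, 157, 136, 163, 194, 191, 195, 190, 198, 195, 112, 99, 71, 22, 30, 23, 45, 49, 51, 47, 51, 46, 52, 44, 47, 48]
[0.54532765 0.21006156 0.04343121] [-0.00267993  0.01545564  0.40178681]
```

The finger rose past the top edge before making contact. I'll go back, make contact first and then follow the arc.

Emit:
apply_moves(
  jaw=[1, 1, 1, 1, 1],
  translation=[
    [-0.0164, 0.0046, 0],
    [-0.0164, 0.0046, 0],
    [-0.0164, 0.0046, -0.0098],
    [-0.0125, 0.0035, -0.0098],
    [-0.0125, 0.0035, -0.0098],
  ],
  angular=[
    [0, 0, 0],
    [0, 0, 0],
    [0, 0, 0],
    [0, 0, 0],
    [0, 0, 0],
  ],
)

```text
clock: 11.9
position: [0.5329, 0.2131, 0.0328]
tool_rot: [-1.571, -0.0, -1.842]
force: [-0.0, -0.0, -0.8]
grip_width: 0.0856
```

Emit:
apply_moves(
  jaw=[1, 1],
  translation=[
    [0.0015, -0.0004, 0],
    [0.0015, -0.0004, 0],
  ],
  angular=[
    [0, 0, 0],
    [0, 0, 0],
  ],
)

```text
clock: 12.1
position: [0.5334, 0.2131, 0.0331]
tool_rot: [-1.572, -0.0, -1.842]
force: [-1.8, -1.1, -0.7]
grip_width: 0.0856
```

Emit:
apply_moves(
  jaw=[1, 1],
  translation=[
    [0.001, -0.0003, 0],
    [0.001, -0.0003, 0],
  ],
  angular=[
    [0, 0, 0],
    [0, 0, 0],
  ],
)

```text
clock: 12.3
position: [0.5337, 0.2131, 0.0331]
tool_rot: [-1.573, -0.001, -1.841]
force: [-6.5, -0.4, 3.9]
grip_width: 0.0849
```

Emit:
apply_moves(
  jaw=[1, 1, 1, 1, 1],
  translation=[
    [0.0025, -0.0007, 0.0017],
    [0.0046, -0.0013, 0.0037],
    [0.0069, -0.0019, 0.0055],
    [0.0094, -0.0026, 0.0071],
    [0.012, -0.0033, 0.0084],
  ],
  angular=[
    [0, 0, 0],
    [0, 0, 0],
    [0, 0, 0],
    [0, 0, 0],
    [0, 0, 0],
  ],
)

```text
clock: 12.8
position: [0.5469, 0.2096, 0.0418]
tool_rot: [-1.57, 0.0, -1.842]
force: [-1.6, -1.9, 0.6]
grip_width: 0.0853
```

```bash
python3 - <<'E'
from seg import *
d,m=die('wrist','w9')
G=cv2.cvtColor(d['pixels'],6)
for r in (80,200,260): print(r,160,G[r,160:320:4].tolist())
o=observe();print(o['position'],o['force'])
E
```

```text
80 160 [57, 47, 55, 51, 50, 61, 61, 42, 190, 179, 151, 185, 166, 166, 163, 167, 170, 167, 141, 82, 191, 191, 170, 170, 173, 171, 170, 174, 50, 28, 28, 69, 33, 45, 52, 50, 53, 59, 60, 59]
200 160 [44, 51, 51, 37, 53, 49, 47, 44, 44, 49, 52, 179, 178, 153, 174, 158, 157, 158, 164, 160, 146, 76, 183, 183, 141, 162, 161, 161, 163, 63, 30, 34, 34, 29, 47, 59, 46, 46, 53, 54]
260 160 [45, 47, 52, 47, 49, 49, 44, 48, 49, 45, 48, 48, 92, 178, 170, 179, 150, 158, 160, 164, 162, 143, 80, 184, 175, 155, 161, 161, 165, 173, 22, 30, 33, 28, 47, 51, 45, 47, 49, 44]
[0.54752989 0.20950813 0.04201321] [-1.1632626  -0.80776401  0.5398211 ]
```

It's tipping now, so I'll carry on along the arc.

Emit:
apply_moves(
  jaw=[1, 1, 1, 1, 1],
  translation=[
    [0.0026, -0.0007, 0.001],
    [0.0053, -0.0015, 0.0017],
    [0.008, -0.0022, 0.0023],
    [0.0108, -0.003, 0.0026],
    [0.0135, -0.0038, 0.0026],
  ],
  angular=[
    [0, 0, 0],
    [0, 0, 0],
    [0, 0, 0],
    [0, 0, 0],
    [0, 0, 0],
  ],
)

```text
clock: 13.35
position: [0.5604, 0.2059, 0.0442]
tool_rot: [-1.571, 0.0, -1.842]
force: [0.1, 0.1, 0.1]
grip_width: 0.0852
```

```bash
python3 - <<'E'
from top import *
d,m=die('wrist','w10')
G=cv2.cvtColor(d['pixels'],6)
for r in (80,200,260): print(r,160,G[r,160:320:4].tolist())
o=observe();print(o['position'],o['force'],o['clock'])
meas('w10',.030,thr=85)
E
```

```text
80 160 [49, 49, 46, 41, 59, 58, 51, 50, 49, 49, 52, 208, 204, 130, 143, 144, 144, 143, 144, 145, 160, 167, 167, 167, 165, 208, 208, 146, 61, 67, 35, 35, 30, 37, 56, 43, 60, 64, 47, 49]
200 160 [55, 51, 47, 45, 49, 51, 45, 49, 49, 52, 53, 36, 46, 128, 193, 200, 139, 139, 140, 136, 140, 138, 158, 161, 163, 164, 169, 195, 144, 58, 69, 34, 30, 29, 56, 50, 49, 50, 54, 50]
260 160 [40, 46, 51, 46, 45, 49, 47, 49, 44, 45, 51, 45, 47, 51, 40, 191, 193, 138, 139, 138, 137, 136, 139, 160, 161, 161, 164, 191, 194, 131, 102, 37, 27, 28, 21, 51, 44, 44, 42, 44]
[0.56077537 0.20566083 0.04422768] [ 0.05176035 -1.1006424   0.13045463] 13.4
w10 yaws [np.float32(74.55), np.float32(74.43)] width 27.7 end [0.5567 0.3118] centre [0.5299 0.2154] lim 57
```

The widest groove is up: at row 80 the groove spans about columns 212–258 of the top face's 204–268. Next I'll raise the tool, centre over the die, pause and look again.

Emit:
apply_moves(
  jaw=[1, 1, 1, 1, 1],
  translation=[
    [0, 0, 0.02],
    [-0.015, 0.005, 0.03],
    [-0.0317, 0.0095, 0.03],
    [-0.0317, 0.0095, 0.03],
    [-0.0317, 0.0095, 0.03],
  ],
  angular=[
    [0, 0, 0],
    [0, 0, 0],
    [0, 0, 0],
    [0, 0, 0],
    [0, 0, 0],
  ],
)

```text
clock: 13.9
position: [0.5286, 0.2156, 0.0743]
tool_rot: [-1.571, 0.0, -1.841]
force: [0.5, -0.1, -0.3]
grip_width: 0.0853
```

```bash
python3 - <<'E'
from top import *
d,m=die('wrist','w11')
o=observe();print(o['position'],o['tool_rot'],o['force'],o['clock'])
mid,u,e=meas('w11',.030,x0=200,x1=420,thr=85)
c=e-u*.1-o['position'][:2];print('off along/across',c@u,c@[u[1],-u[0]])
w=load('w4');m4,u4,e4=meas('w4',.030,x0=230,x1=400,thr=85);c=e4-u4*.1-[.48037,.22799];print(c@u4,c@[u4[1],-u4[0]])
cv2.imwrite('pics/c11.png',d['pixels'][:,:,::-1])
E
```

```text
[0.52890051 0.21533453 0.07421253] [-1.57036784e+00  5.62946068e-05 -1.84176266e+00] [-0.54376074 -0.41208844  1.04170944] 13.95
w11 yaws [np.float32(74.45), np.float32(74.33)] width 25.8 end [0.5555 0.3119] centre [0.5286 0.2155] lim 74
off along/across 0.00012865227958572278 -0.00032610670099439073
w4 yaws [np.float32(74.56), np.float32(74.36)] width 25.8 end [0.5072 0.3256] centre [0.4804 0.2292] lim 53
0.0011865453183138486 -0.0003094905306564573
```

View pics/c11.png

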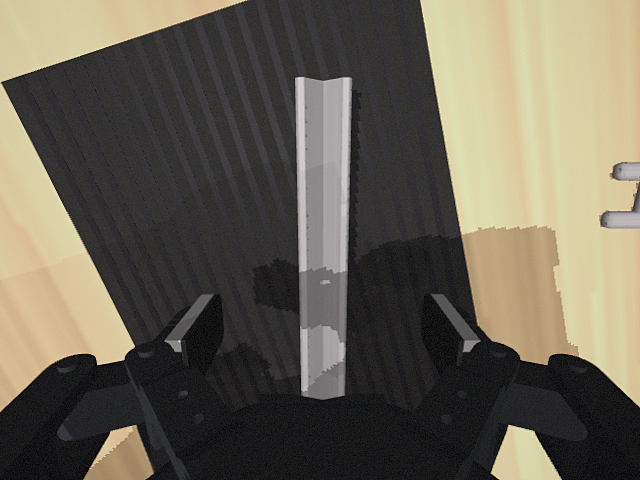

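The die lies flat with the wide V groove up, spanning columns 296–352 at row 80, between the open fingers. Now I'll regrip.

Emit:
apply_moves(
  jaw=[1, 1, 1, 1, 1],
  translation=[
    [0, -0.001, -0.012],
    [0, -0.001, -0.024],
    [0, -0.001, -0.036],
    [0, -0.001, -0.048],
    [0, -0.001, -0.048],
  ],
  angular=[
    [0, 0, 0],
    [0, 0, 0],
    [0, 0, 0],
    [0, 0, 0],
    [0, 0, 0],
  ],
)

```text
clock: 14.45
position: [0.5275, 0.2139, 0.0241]
tool_rot: [-1.573, -0.002, -1.842]
force: [-0.7, 0.5, 0.6]
grip_width: 0.0853
```

Emit:
apply_moves(
  jaw=[-0.3, -0.3, -0.3, -0.3, -0.3],
  translation=[
    [0, 0, 0],
    [0, 0, 0],
    [0, 0, 0],
    [0, 0, 0],
    [0, 0, 0],
  ],
  angular=[
    [0, 0, 0],
    [0, 0, 0],
    [0, 0, 0],
    [0, 0, 0],
    [0, 0, 0],
  ],
  newtons=25,
)

```text
clock: 14.95
position: [0.5285, 0.2146, 0.0264]
tool_rot: [-1.571, 0.0, -1.842]
force: [0.0, 0.0, 0.4]
grip_width: 0.0296
```

Emit:
apply_moves(
  jaw=[-1, -1, -1, -1, -1],
  translation=[
    [0, 0, 0],
    [0, 0, 0],
    [0, 0, 0],
    [0, 0, 0],
    [0, 0, 0],
  ],
  angular=[
    [0, 0, 0],
    [0, 0, 0],
    [0, 0, 0],
    [0, 0, 0],
    [0, 0, 0],
  ],
  newtons=25,
)

```text
clock: 15.45
position: [0.5288, 0.2145, 0.0265]
tool_rot: [-1.57, 0.001, -1.842]
force: [1.2, -0.9, 6.3]
grip_width: 0.0255
```

Emit:
apply_moves(
  jaw=[-1, -1, -1, -1, -1],
  translation=[
    [0, 0, 0],
    [0, 0, 0.005],
    [0, 0, 0.025],
    [0, 0, 0.06],
    [0, 0, 0.1],
  ],
  angular=[
    [0, 0, 0],
    [0, 0, 0],
    [0, 0, 0],
    [0, 0, 0],
    [0, 0, 0],
  ],
  newtons=90,
)

```text
clock: 15.95
position: [0.527, 0.2139, 0.1262]
tool_rot: [-1.573, -0.002, -1.842]
force: [1.0, 0.7, -8.0]
grip_width: 0.0238
```

Emit:
apply_moves(
  jaw=[-1, -1, -1, -1, -1],
  translation=[
    [0, -0.02, 0],
    [0.001, -0.065, 0],
    [0.001, -0.11, 0],
    [0.002, -0.155, 0],
    [0.002, -0.2, 0],
  ],
  angular=[
    [0, 0, 0],
    [0, 0, 0],
    [0, 0, 0],
    [0, 0, 0],
    [0, 0, 0],
  ],
)

```text
clock: 16.45
position: [0.5295, 0.0129, 0.126]
tool_rot: [-1.572, -0.0, -1.841]
force: [1.1, 0.2, -8.1]
grip_width: 0.0239
```

Emit:
apply_moves(
  jaw=[-1, -1, -1, -1, -1],
  translation=[
    [0, -0.045, 0],
    [0.001, -0.09, 0],
    [0.001, -0.135, 0],
    [0.0016, -0.175, 0],
    [0.0016, -0.2, 0],
  ],
  angular=[
    [0, 0, 0],
    [0, 0, 0],
    [0, 0, 0],
    [0, 0, 0],
    [0, 0, 0],
  ],
)

```text
clock: 16.95
position: [0.5308, -0.1888, 0.126]
tool_rot: [-1.572, -0.001, -1.844]
force: [0.1, 1.0, -7.0]
grip_width: 0.024
```

Emit:
apply_moves(
  jaw=[-1, -1, -1, -1, -1],
  translation=[
    [0, -0.0225, 0],
    [0, -0.0225, 0],
    [0, -0.0225, 0],
    [0, -0.0225, 0],
    [0, -0.0225, 0],
  ],
  angular=[
    [0, 0, 0],
    [0, 0, 0],
    [0, 0, 0],
    [0, 0, 0],
    [0, 0, 0],
  ],
)

```text
clock: 17.45
position: [0.532, -0.207, 0.1261]
tool_rot: [-1.571, 0.0, -1.84]
force: [0.7, 0.0, -8.1]
grip_width: 0.0235
```

```bash
python3 - <<'E'
from seg import *
d,m=die('wrist','w12');o=observe();print(o['position'],o['tool_rot'],o['force'],o['moment'])
for f in ('w3','w12'):
    G=cv2.cvtColor(load(f)['pixels'],6)
    for c in (290,330,350): print(f,c,G[25:80:2,c].tolist())
    for r in (80,120,300): print(f,r,G[r,260:380:3].tolist())
a=np.hstack([load('w3')['pixels'][:360,200:440],d['pixels'][:360,200:440]]);cv2.imwrite('pics/c12.png',cv2.resize(a,(800,600))[:,:,::-1])
E
```

```text
[ 0.53203563 -0.20714215  0.1261299 ] [-1.57116743e+00  3.03010034e-04 -1.84049365e+00] [-0.3815885  -0.12244763 -8.10970555] [-0.00475897  0.07990537  0.02660234]
w3 290 [164, 164, 162, 165, 167, 165, 166, 162, 166, 156, 186, 182, 181, 182, 181, 181, 181, 180, 182, 180, 182, 180, 182, 183, 180, 180, 179, 180]
w3 330 [165, 168, 166, 167, 168, 168, 170, 166, 168, 160, 106, 144, 143, 142, 141, 143, 142, 141, 142, 142, 144, 143, 145, 142, 141, 143, 142, 140]
w3 350 [170, 169, 168, 170, 168, 169, 171, 172, 168, 158, 178, 173, 172, 173, 173, 173, 174, 175, 172, 173, 174, 171, 172, 175, 174, 173, 175, 172]
w3 80 [119, 65, 66, 67, 69, 65, 65, 62, 145, 182, 181, 180, 182, 183, 182, 184, 185, 119, 130, 128, 125, 143, 141, 141, 135, 175, 177, 178, 175, 174, 173, 172, 172, 115, 103, 93, 95, 98, 57, 62]
w3 120 [120, 127, 61, 66, 63, 61, 73, 70, 137, 166, 179, 179, 179, 181, 180, 181, 186, 125, 129, 126, 133, 144, 143, 144, 143, 176, 176, 175, 175, 176, 173, 172, 172, 91, 71, 69, 70, 65, 63, 60]
w3 300 [165, 12, 9, 18, 24, 68, 68, 71, 70, 52, 35, 105, 109, 108, 108, 112, 108, 110, 93, 91, 92, 91,
[... 392 characters left out ...]
70, 170, 171, 173, 169, 173, 175, 169, 174, 167, 165, 169, 167, 166, 167, 168, 173, 172, 174, 173, 171, 170, 169, 175, 175, 175, 176]
w12 80 [173, 174, 60, 66, 102, 65, 69, 61, 141, 184, 176, 181, 118, 126, 122, 123, 126, 123, 123, 126, 122, 148, 147, 145, 144, 145, 146, 147, 146, 142, 175, 176, 177, 122, 99, 101, 97, 98, 55, 98]
w12 120 [121, 122, 110, 60, 66, 64, 69, 66, 140, 170, 179, 179, 126, 122, 124, 124, 122, 126, 126, 122, 124, 151, 148, 146, 146, 145, 146, 149, 148, 139, 176, 174, 160, 118, 68, 72, 69, 66, 64, 64]
w12 300 [165, 20, 23, 10, 15, 63, 71, 70, 67, 56, 1, 111, 108, 96, 87, 87, 88, 86, 89, 89, 88, 93, 91, 94, 91, 94, 95, 93, 94, 109, 112, 15, 25, 69, 73, 73, 75, 4, 6, 14]
```

View pics/c12.png

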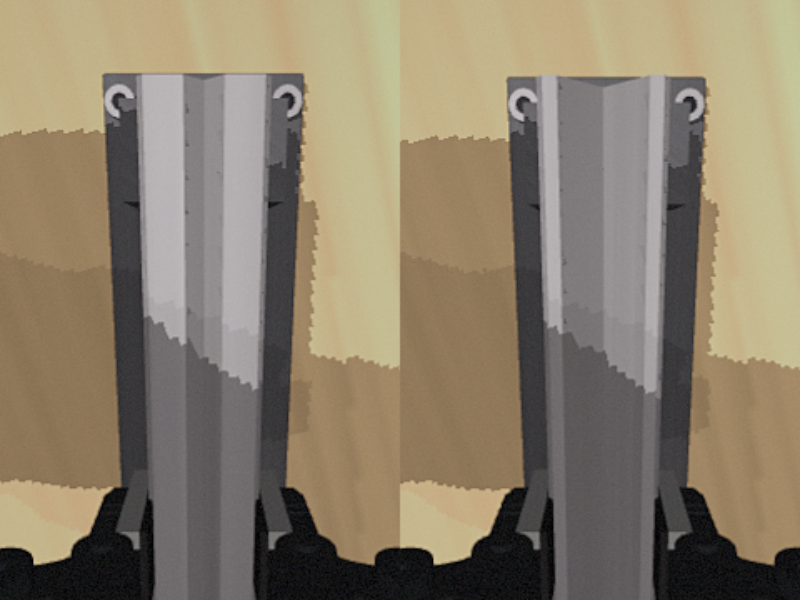

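The views match the lift-off picture: the die's +y end is at row ~45 in both and it is centred the same over the holder. Now I'll lower it.

Emit:
apply_moves(
  jaw=[-1, -1, -1, -1, -1],
  translation=[
    [0, -0.0008, -0.01],
    [0, -0.0008, -0.022],
    [0, -0.0008, -0.034],
    [0, -0.0008, -0.044],
    [0, -0.0008, -0.048],
  ],
  angular=[
    [0, 0, 0],
    [0, 0, 0],
    [0, 0, 0],
    [0, 0, 0],
    [0, 0, 0],
  ],
)

```text
clock: 18.0
position: [0.5313, -0.2087, 0.0766]
tool_rot: [-1.573, -0.0, -1.842]
force: [-0.9, 0.3, -8.8]
grip_width: 0.0241
```

Emit:
apply_moves(
  jaw=[-1, -1, -1, -1, -1],
  translation=[
    [0, 0, -0.003],
    [0, 0, -0.006],
    [0, 0, -0.009],
    [0, 0, -0.012],
    [0, 0, -0.012],
  ],
  angular=[
    [0, 0, 0],
    [0, 0, 0],
    [0, 0, 0],
    [0, 0, 0],
    [0, 0, 0],
  ],
)

```text
clock: 18.5
position: [0.5319, -0.2088, 0.066]
tool_rot: [-1.571, 0.0, -1.842]
force: [0.0, 0.3, -8.3]
grip_width: 0.0237
```

Emit:
apply_moves(
  jaw=[-1, -1, -1, -1, -1],
  translation=[
    [0.0005, 0.0007, -0.003],
    [0.0005, 0.0007, -0.006],
    [0.0005, 0.0007, -0.008],
    [0.0005, 0.0007, -0.01],
    [0.0005, 0.0007, -0.01],
  ],
  angular=[
    [0, 0, 0],
    [0, 0, 0],
    [0, 0, 0],
    [0, 0, 0],
    [0, 0, 0],
  ],
)

```text
clock: 19.0
position: [0.5323, -0.2081, 0.0559]
tool_rot: [-1.571, -0.0, -1.842]
force: [0.5, 0.5, -8.4]
grip_width: 0.024
```

Emit:
apply_moves(
  jaw=[-1, -1, -1],
  translation=[
    [0, 0, -0.001],
    [0, 0, -0.0015],
    [0, 0, -0.0015],
  ],
  angular=[
    [0, 0, 0],
    [0, 0, 0],
    [0, 0, 0],
  ],
)

```text
clock: 19.3
position: [0.5325, -0.2082, 0.0549]
tool_rot: [-1.571, 0.0, -1.842]
force: [-1.6, 0.4, -3.6]
grip_width: 0.0238
```

Emit:
apply_moves(
  jaw=[-1, -1, -0.3, -0.3, -0.3],
  translation=[
    [0, 0, -0.0005],
    [0, 0, -0.0005],
    [0, 0, -0.0005],
    [0, 0, -0.0005],
    [0, 0, -0.0005],
  ],
  angular=[
    [0, 0, 0],
    [0, 0, 0],
    [0, 0, 0],
    [0, 0, 0],
    [0, 0, 0],
  ],
)

```text
clock: 19.8
position: [0.5327, -0.2083, 0.0543]
tool_rot: [-1.57, -0.0, -1.842]
force: [0.5, -0.5, -0.6]
grip_width: 0.0296
```

Emit:
apply_moves(
  jaw=[1, 1, 1, 1, 1],
  translation=[
    [0, 0, 0],
    [0, 0, 0],
    [0, 0, 0],
    [0, 0, 0.02],
    [0, 0, 0.05],
  ],
  angular=[
    [0, 0, 0],
    [0, 0, 0],
    [0, 0, 0],
    [0, 0, 0],
    [0, 0, 0],
  ],
)

```text
clock: 20.3
position: [0.5316, -0.2079, 0.1036]
tool_rot: [-1.574, -0.0, -1.842]
force: [0.1, 1.0, -0.4]
grip_width: 0.0854
```

Emit:
apply_moves(
  jaw=[1, 1, 1, 1, 1],
  translation=[
    [0, 0, 0.04],
    [0, 0, 0.08],
    [0, 0, 0.12],
    [0, 0, 0.145],
    [0, 0, 0.145],
  ],
  angular=[
    [0, 0, 0],
    [0, 0, 0],
    [0, 0, 0],
    [0, 0, 0],
    [0, 0, 0],
  ],
)

```text
clock: 20.8
position: [0.5337, -0.2087, 0.2525]
tool_rot: [-1.566, 0.0, -1.842]
force: [0.1, -0.8, -0.7]
grip_width: 0.0853
```

```bash
python3 - <<'E'
from top import *
a=grab('wrist','w13');s=grab('side','d13');sc=grab('scene','s13');print(observe()['position'])
for z in (.055,.058,.061): meas('w13',z,lo=115,hi=300,x0=312,x1=352,thr=80) if 1 else 0
for z in (.058,): meas('w1',z,lo=115,hi=300,x0=312,x1=352,thr=80)
W=cv2.resize(a['pixels'][60:340,260:400],(400,600)[::1] if 0 else (300,600));q=cv2.resize(s['pixels'][190:290,295:405],(330,300));r=cv2.resize(sc['pixels'][215:280,195:330],(480,231))
o=np.zeros((600,790,3),np.uint8);o[:,:300]=W;o[:300,305:635]=q;o[305:536,305:785]=r;cv2.imwrite('pics/c13.png',o[:,:,::-1])
E
```

```text
[ 0.53218173 -0.2078963   0.24849358]
w13 yaws [np.float32(73.99), np.float32(81.97)] width 33.7 end [ 0.5577 -0.1534] centre [ 0.5369 -0.2512] lim 55
w13 yaws [np.float32(73.99), np.float32(81.97)] width 33.4 end [ 0.5577 -0.1533] centre [ 0.5368 -0.2511] lim 55
w13 yaws [np.float32(73.99), np.float32(81.97)] width 33.1 end [ 0.5576 -0.1532] centre [ 0.5368 -0.251 ] lim 55
w1 yaws [np.float32(76.4), np.float32(74.3)] width 26.6 end [ 0.5565 -0.1094] centre [ 0.5312 -0.2061] lim 49
```

View pics/c13.png

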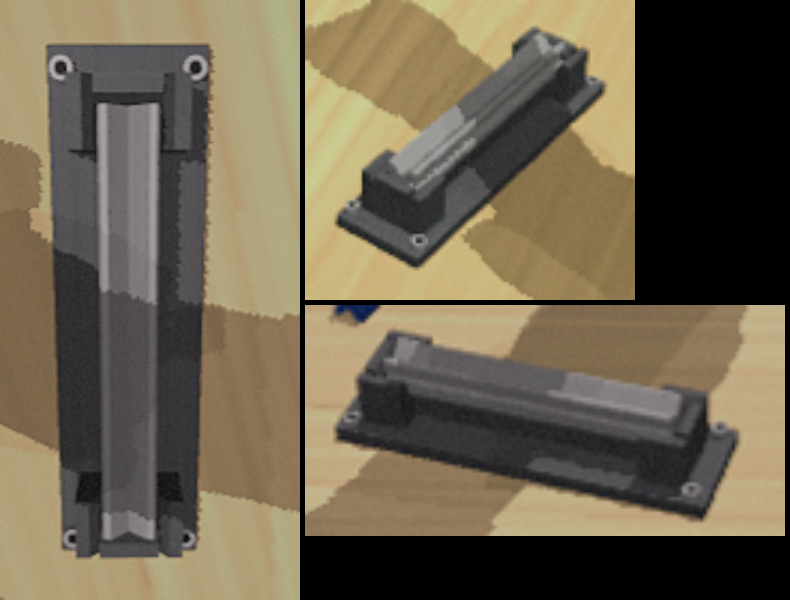

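```bash
python3 - <<'E'
from h import *
w=load('w13')
for z in (.058,.061):
    p=onz(w,[[320.7,312.3],[319.8,108.3]],z);a=p[1]-p[0];print(p.mean(0).round(4),np.linalg.norm(a).round(4),np.degrees(np.arctan2(a[1],a[0])).round(2))
G=cv2.cvtColor(w['pixels'],6)
print(G[102:114,310].tolist(),G[300:320,312].tolist(),G[300:320,328].tolist());print(G[130,298:342].tolist(),G[290,298:342].tolist())
from workcell import workorder
E
```

```text
[ 0.5328 -0.2085  0.058 ] 0.2011 74.63
[ 0.533  -0.2079  0.061 ] 0.1992 74.63
[97, 53, 49, 52, 49, 30, 96, 109, 110, 109, 106, 116] [105, 107, 110, 107, 110, 107, 108, 108, 108, 109, 115, 90, 62, 59, 77, 79, 79, 79, 79, 73] [89, 79, 100, 132, 136, 130, 133, 135, 135, 137, 144, 103, 55, 58, 77, 79, 78, 79, 78, 70]
[22, 20, 25, 32, 29, 23, 22, 81, 135, 156, 161, 146, 116, 104, 104, 105, 104, 107, 106, 107, 102, 113, 128, 127, 125, 128, 127, 125, 126, 125, 122, 132, 151, 161, 147, 117, 65, 13, 23, 27, 35, 25, 28, 26] [20, 37, 27, 25, 23, 23, 19, 22, 29, 54, 84, 99, 104, 91, 78, 84, 82, 81, 83, 80, 84, 86, 82, 84, 84, 83, 85, 83, 88, 90, 88, 98, 105, 98, 74, 43, 30, 20, 29, 24, 35, 32, 15, 32]
```

```bash
python3 -c "
from h import *
print(observe()['force']);print(workorder.job_done())"
```

```text
[ 0.53409542  0.59463058 -0.00067304]
the job is handed in; nothing more can be done
None
```

The die is back in both holder brackets with its widest groove up. I handed the job in at about 21 s of robot time; no verdict is reported.

**What I did:** I lifted the steel die level out of the brackets and set it on the mat. I rolled it over in two 90° pushes with the open fingers, let go, and re-gripped it. I then lowered it level into the brackets, released it and withdrew.

**Last checks:**
- **Position:** The last wrist picture puts the die's centre at (0.533, -0.208). It started at (0.532, -0.207), so it is about 1–2 mm off, which is near the camera's own accuracy.
- **Direction:** It lies at 74.6° against 74.5° at the start.
- **Height:** The tool met resistance 0.4 mm above the expected seating height. The die's apparent length fits its top face being near 58 mm, which is fully home. I did not triangulate the final height.
- **Appearance:** All three views show the wide groove up and both ends down between the cheeks. The arm was clear, with about zero force on it.

**What went wrong or disagreed:**
- **First roll:** The finger stuck to the die's face and the force on the tool reached about 78 N, because I pushed too flat. Following an arc freed it and the die tipped over.
- **Second roll:** The first try passed over the top edge without touching. I made contact first and then it rolled.
- **Final automatic edge fit:** It gave nonsense because it picked up the holder's base plate. I used edges read from the picture by hand instead.

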